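# Lock a ceramic sleeve in its gauging fixture

### The job

Two identical clamping fixtures stand on the bench; only one has a ceramic sleeve standing in it. On that fixture, push the upright steel pin with the fingertips along the long leg of its L-shaped slot, so that the pad seats the sleeve in the V, then push it round the corner to the very end of the short leg to lock the clamp, and leave it there. Only push the pin, without gripping it or forcing it hard against its stops; do not touch or lift the sleeve, and leave the empty fixture and the loose things on the bench as they are.

Things in the scene. Friction and masses are not known exactly. Their poses are not given: they have to be found in the camera images.
- loaded: Fixture that holds the sleeve, fixed to the bench: grey base 10 mm thick (x -72..172, y -50..60 mm), aluminium slot plate on it (x -66..50, y -46..56, top face 42 mm above the bench) and a steel V beyond it (46 mm tall), open towards the slot. Origin: on the bench under the middle of the slot's long leg; x along that leg towards the V, z up; the short leg goes to +y.
- loaded_corner (a point): Where the pin's axis comes to be at the slot's corner, on the slot plate's top face: x 25, y 0 mm from the fixture's origin. The pin's path starts 50 mm before it (x -25). The slot is 18 mm wide, its inner corner rounded by 4 mm; the pin can turn only when within 2 mm of this point.
- loaded_end (a point): Where the pin's axis comes to be at the end of the short leg, on the slot plate's top face: x 25, y 24 mm from the fixture's origin (24 mm to the side of the corner).
- loaded_clamp (a joint): Travel of that fixture's clamp slide (with pin and pad) along the fixture's x, in m: 0 = fully back, 0.050 = pin at the corner, pad home. Stiff sliding fit of about 2.5 N plus damping, no spring: it stays where it is left.
- loaded_pin (a joint): Sideways travel of that fixture's pin along the fixture's +y, in m: 0 = in the long leg, 0.024 = at the end of the short leg (locked). Stiff sliding fit of about 2 N plus damping, no spring: it stays where it is left.
- loaded_pin_mid (a point): Point on the axis of that fixture's upright steel pin, 25 mm above the slot plate (67 mm above the bench). A plain round bar 14 mm across with a domed end, standing 50 mm clear of the slot plate (top 92 mm above the bench), nothing else above that plate. It cannot be pulled out.
- loaded_nest (a point): Where the sleeve's centre comes to be when it is seated in the V: 134 mm along x from the fixture's origin, 40 mm above the bench.
- sleeve_mid (a point): Centre of the pale grey ceramic sleeve that stands loose in the fixture: an upright tube 50 mm across and 60 mm tall with a round side hole, about 160 g, its foot 10 mm and its top 70 mm above the bench. At the start it stands 9 to 18 mm short of its seat.
- empty: The second fixture, built in the same way but turned on its own, with no sleeve: origin and axes as for the other one. To be left alone.
- empty_clamp (a joint): Travel of the empty fixture's clamp slide, m. To be left as found.
- empty_pin (a joint): Sideways travel of the empty fixture's pin, m. To be left as found.
- empty_pin_mid (a point): Point on the empty fixture's pin, 25 mm above its slot plate; same pin as on the other fixture.
- sleeve_b: Bystander: another loose ceramic sleeve standing on the bench, 50 mm across, 60 mm tall. Origin: centre of its foot.
- sleeve_c: Bystander: a shorter loose ceramic sleeve, 50 mm across, 50 mm tall. Origin: centre of its foot.
- brick: Bystander: a small yellowish kiln brick, 60 x 36 x 36 mm, between the two fixtures. Origin: centre of its underside.
- brush: Bystander: a hand brush lying on the bench beyond the fixtures. Origin: on its underside.
- setter_angle: Bystander: a grey roof-shaped kiln angle, 140 mm long and 130 mm wide, about 75 mm tall. Origin: on the bench under its ridge.
- prop_block: Bystander: a grey kiln prop, 50 mm cube. Origin: centre of its underside.
- ring_gauge: Bystander: a steel ring gauge lying flat in front of the fixtures, 68 mm across, 20 mm tall. Origin: centre of its underside.
There are look-alikes about, which are no part of the job. What is shaped like the part that bears sleeve_mid but blue or green is not meant.

How it is judged:
By the outcome, as a careful person would: the job done as asked, in the order asked, and still so for the second after the job is handed in, with the robot touching nothing.
It also fails if it takes over 48 s, if anything falls off the work surface, if the arm or the gripper's body presses on something with over 40 N, if the wrist force passes 120 N, or if a joint passes its speed limit or range.

### The arm

A 6-joint arm with a two-finger parallel gripper is mounted at the origin on the work surface. World frame = base frame: x ahead of the robot, y to its left, z up, the work surface at z = 0. Lengths are in mm, angles in rad, forces in N, time in s.
With the tool pointing down it reaches from about 300 to 825 mm from the base axis. Payload 5.4 kg.
Tool frame: the origin (TCP) lies midway between the tips of the shut fingers; the grasp point (between the pads) lies robot.grasp_offset behind it (robot.grasp_offset is the distance from the TCP to the grasp point, in mm); z points along the fingers, y is the line along which they close (so a half turn about z gives the same grasp; the last joint's range is limited). The gripper opens to 92 mm and grips with 3 to 60 N. Pads are 20 mm wide; open, the fingers measure 128 mm over their backs; the gripper's body (75 mm by 189 mm) begins 69 mm behind the grasp point.
Start: joints at [0.939, 0.158, 1.597, -0, 1.386, -0.21], TCP at [235.414, 524.582, 214.601] pointing down, gripper open.
Joint ranges: [-2.91, 2.91], [-0.94, 2.29], [0.18, 2.7], [-1.29, 4.43], [0.17, 2.64], [-3, 3]. Speed limits (rad/s): [2.57, 2.57, 3.14, 3.14, 3.14, 3.14].

### API

Orientations are given as a rotation vector (axis times angle).
In Python, from cell import get_state, eyes, robot gives the robot as it stands.
- The arm moves only by the shell command python3 -m crank 'ROWS'. ROWS is JSON, a list that holds one entry, the list of rows, each a list of 5 numbers: the opening, from -1 (shut) to 1 (fully open), then the shift along the tool's x, y, z as a fraction of full scale, then the turn about the tool's z as a fraction of full scale. In form: [[[jaw, tx, ty, tz, roll], ...]]. A call has 1 to 12 rows; each row shifts and turns the commanded pose from where the row before left it, along the tool's axes as they then stand; what a row does not reach is not made up. Full scale, the value 1, is 0.1 m for a shift and 0.12 rad for a turn. A row lasts 1/12 s, in which the tool goes at most 41.7 mm and 7.16 degrees, less where a joint would pass 70% of its speed; a pose out of reach is approached as far as the arm can. A call with a number of a shift or a turn outside -1 to 1 is refused whole. A call with a gripper value outside its range is refused whole. The fingers move at their own pace and stop on an object; the grip force is fixed at half the most. Time passes only in rows, so rows that do not move let the fingers close. It gives the time, the measured TCP pose, the force, the opening and the grip force at its end, in the units of the state.
- get_state(): the state, without advancing time (a new reading comes with each control period).
- eyes.camera(name): name is "side" or "top"; returns (picture, depth): 400x640x3 uint8, red, green, blue; 400x640 float32, mm along the optical axis (not along the pixel's ray), 0 where there is no reading.
- eyes.get_calibration(name): a dict with "vfov" (degrees; the focal length in pixels is half the picture's height over the tangent of half this angle, whatever the lens; pixels are square), "cx", "cy" (the principal point, pixels), "rvec" (rotation vector, rad) and "tvec" (3), from world to camera coordinates, as OpenCV has them. Camera axes: x right, y down, z forward; pixel columns grow to the right and rows downward; lengths in mm; the calibration is good to about 2 mm. A picture is of the moment at which its call begins. get_calibration takes no time and is no camera call.
- robot.sign_off(): hands the job in; it is judged then, once.
The state is a dict: "time": time; "joint_pos": joint angles; "qvel": joint speeds; "effort": joint torques, N m; "tool_pos": TCP position; "tcp_rot": TCP orientation; "wrist_force": force on the tool from outside, world axes, zero at the start; "ft_torque": the same for the moment, N m; "gripper_width": finger opening in mm; "gripper_force": force on a finger pad.
Only numpy, scipy, OpenCV 4.12 (cv2) and the standard library are available. Lean on these libraries where they do the work, as an engineer would, in place of code of your own. Each camera call takes 0.05 s, during which the arm holds its last target. There are 200 camera calls.

## Working session

There is one attempt and no reset: what is moved stays moved. The work goes in short steps, Python scripts to look and compute and a shell command to move; the robot and the scene stay as the last step left them, time stands still between calls to the robot, and variables do not carry over. Pictures are saved under pics/ and viewed, at most 10 in all, crops included, and the job is handed in when it is done.

```bash
mkdir -p pics; ls; cat > h.py <<'E'
import numpy as np,cv2
from cell import get_state,eyes,robot
def cal(n):
    c=eyes.get_calibration(n);f=200/np.tan(np.radians(c["vfov"])/2)
    return f,c["cx"],c["cy"],cv2.Rodrigues(np.array(c["rvec"],float))[0],np.array(c["tvec"],float)
def ray(n,u,v,z):
    f,cx,cy,R,t=cal(n);C=-R.T@t;d=R.T@np.array([(u-cx)/f,(v-cy)/f,1]);return C+d*(z-C[2])/d[2]
def cloud(n,D):
    f,cx,cy,R,t=cal(n);v,u=np.mgrid[0:400,0:640];P=np.stack([(u-cx)/f*D,(v-cy)/f*D,D],-1)
    return (P-t)@R
def proj(n,p):
    f,cx,cy,R,t=cal(n);q=R@np.array(p,float)+t;return q[0]/q[2]*f+cx,q[1]/q[2]*f+cy
E
python3 - <<'E'
from h import *
for n in("top","side"):
    I,D=eyes.camera(n);np.savez(f"{n}0.npz",I=I,D=D);cv2.imwrite(f"pics/{n}0.png",I[...,::-1])
    f,cx,cy,R,t=cal(n);print(n,f,cx,cy,-R.T@t,R[2])
s=get_state();print(s,robot.grasp_offset)
E
```

```text
pics
top 454.5767688640568 314.3163189456156 198.17302236231123 [ 340.29247907  -30.62918867 1575.14710599] [ 0.1472093  -0.00436931 -0.98909571]
side 397.83178494306657 318.05090000948957 204.61917636086096 [ 388.29651948 -869.93079879  716.84762501] [ 0.17858698  0.78277541 -0.59612863]
{'time': 0.1, 'joint_pos': array([ 9.38873649e-01,  1.58965134e-01,  1.59810821e+00,  4.51716174e-06,
        1.38620290e+00, -2.10091734e-01]), 'qvel': array([ 0.0015582 ,  0.00041654, -0.00260986, -0.00057828, -0.00032096,
        0.00129286]), 'effort': array([ 3.59894420e-04, -3.86501348e+01, -3.22962034e+01,  7.03687593e-02,
        3.38874827e-02, -9.17137231e-05]), 'tool_pos': array([235.09417227, 524.12185929, 213.7281666 ]), 'tcp_rot': array([-6.57564861e-01, -3.07129597e+00,  2.41026548e-03]), 'wrist_force': array([ 0.30784682,  0.62425572, -0.40509137]), 'ft_torque': array([-0.03447076, -0.0259681 ,  0.01561414]), 'gripper_force': 0.0, 'gripper_width': 91.70287489534003} 18.700000000000003
```

View pics/top0.png

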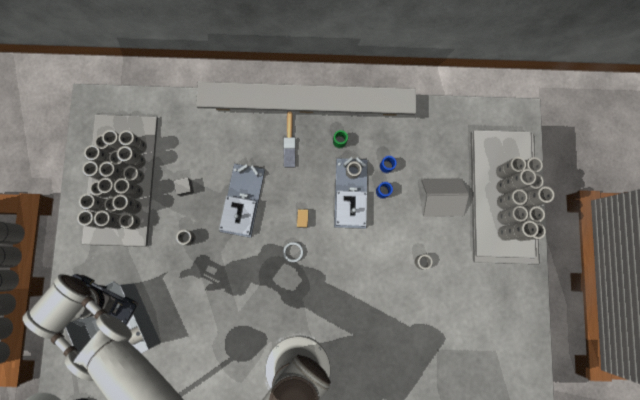

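View pics/side0.png

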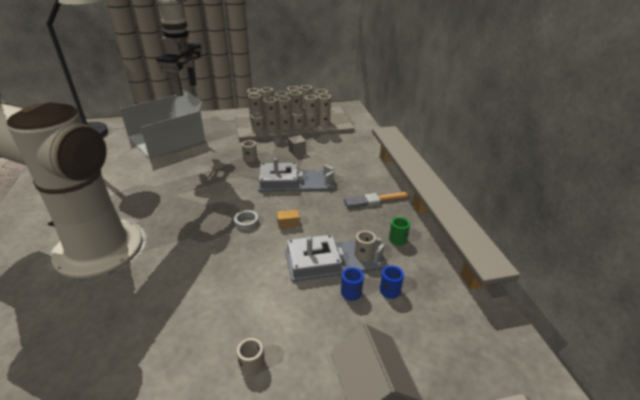

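The loaded fixture is the right-hand one in the top view, around (352,190), with its sleeve at (353,168). The empty fixture is at (241,200). The slot's short leg points left in the image, which is world +y. Next I'll measure the fixture.

```bash
python3 - <<'E'
from h import *
a=np.load("top0.npz");b=np.load("side0.npz")
A=cv2.resize(a["I"][145:240,310:410],None,fx=5,fy=5,interpolation=cv2.INTER_CUBIC)
B=cv2.resize(b["I"][220:290,275:395],None,fx=5,fy=5,interpolation=cv2.INTER_CUBIC)
H=max(A.shape[0],B.shape[0])
A=cv2.copyMakeBorder(A,0,H-A.shape[0],0,0,0);B=cv2.copyMakeBorder(B,0,H-B.shape[0],0,0,0)
M=np.hstack([A,B]);cv2.imwrite("pics/crop0.png",cv2.resize(M,(800,int(800*M.shape[0]/M.shape[1])))[...,::-1]);print(M.shape)
P=cloud("top",a["D"].astype(float))
w=(P[...,2]>37)&(P[...,2]<47);w[:,:325]=0;w[:,375:]=0;w[:150]=0;w[235:]=0
# plate top = bright flat region
n,l,s,c=cv2.connectedComponentsWithStats(w.astype(np.uint8))
for k in range(1,n):
    if s[k,4]>40:
        q=P[l==k];r=cv2.minAreaRect(q[:,:2].astype(np.float32));print(s[k],c[k],r,q[:,2].mean())
for nm,lo,hi in(("pin",60,95),):
    w=(P[...,2]>lo)&(P[...,2]<hi);w[:,:325]=0;w[:,375:]=0;w[:150]=0;w[235:]=0
    n,l,s,c=cv2.connectedComponentsWithStats(w.astype(np.uint8))
    for k in range(1,n):
        q=P[l==k];print(nm,s[k],c[k],q.mean(0),q.max(0),q.min(0))
E
```

```text
(475, 1100, 3)
[336 191  31  35 784] [350.98852041 208.78188776] ((538.3002319335938, -163.51437377929688), (102.48616790771484, 115.8348617553711), 89.73210906982422) 41.74360797675115
pin [347 162  15  15  83] [353.93975904 168.72289157] [ 669.52270765 -168.29366392   68.81450961] [ 693.78908719 -144.20011253   78.4492017 ] [ 644.29874191 -192.61592527   60.5542719 ]
pin [352 208   4   5  16] [353.3125 210.0625] [ 526.30597175 -167.08393467   86.25992541] [ 532.66593794 -162.35756783   92.4013094 ] [ 520.94498571 -172.8796523    60.9056599 ]
```

View pics/crop0.png

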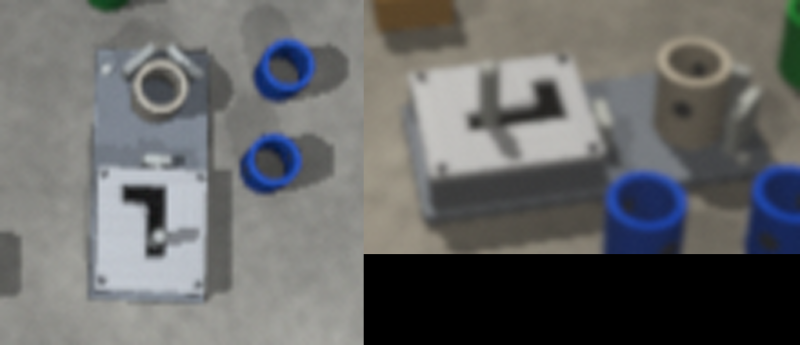

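The plate's top face measures 102 x 116 mm at z 42, centred on (538.3, -163.5), with yaw about 0. That puts the origin near (546, -168.5), the pin's start near (521, -168.5), the corner near (571, -168.5) and the end near (571, -144.5). I'll shut the fingers, square up the tool, and travel at height to a point behind the pin.

```bash
python3 -m crank '[[[-1,0,0,0,-0.5],[-1,0,0,0,-1],[-1,0,0,0,-1],[-1,0,0,0,-0.8],[-1,0,0,0,-0.22],[-1,-0.03,-0.1,0,0],[-1,-0.07,-0.2,0,0],[-1,-0.11,-0.3,0,0],[-1,-0.11,-0.3,0,0],[-1,-0.11,-0.3,0,0],[-1,-0.11,-0.3,0,0],[-1,-0.11,-0.3,0,0]]]'
python3 -m crank '[[[-1,-0.11,-0.3,0,0],[-1,-0.11,-0.3,0,0],[-1,-0.11,-0.3,0,0],[-1,-0.11,-0.3,0,0],[-1,-0.11,-0.3,0,0],[-1,-0.11,-0.3,0,0],[-1,-0.11,-0.3,0,0],[-1,-0.11,-0.3,0,0],[-1,-0.11,-0.3,0,0],[-1,-0.11,-0.3,0,0],[-1,-0.11,-0.3,0,0],[-1,-0.11,-0.3,0,0]]]'
python3 -m crank '[[[-1,-0.11,-0.3,0,0],[-1,-0.1,-0.3,0,0],[-1,-0.1,-0.3,0,0],[-1,-0.05,-0.2,0,0],[-1,0,-0.1,0,0],[-1,0,0,0,0],[-1,0,0,0,0]]]'
```

```text
time: 1.1
tool_pos: [300.4, 342.5, 214.1]
tcp_rot: [-0.0, -3.141, 0.001]
wrist_force: [0.5, -0.1, 0.4]
gripper_width: 14.0
gripper_force: 0.0
time: 2.1
tool_pos: [432.3, -17.2, 214.3]
tcp_rot: [-0.002, -3.141, 0.0]
wrist_force: [0.4, -0.1, 0.1]
gripper_width: 0.7
gripper_force: 0.0
time: 2.68
tool_pos: [468.1, -134.8, 214.3]
tcp_rot: [-0.001, -3.141, -0.001]
wrist_force: [0.0, -0.3, 0.3]
gripper_width: 0.4
gripper_force: 0.0
```

```bash
python3 -m crank '[[[-1,-0.03,-0.11,0,0],[-1,-0.05,-0.12,0,0],[-1,-0.04,-0.11,0.1,0],[-1,0,0,0.3,0],[-1,0,0,0.3,0],[-1,0,0,0.3,0],[-1,0,0,0.3,0],[-1,0,0,0.15,0],[-1,0,0,0.07,0],[-1,0,0,0,0],[-1,0,0,0,0]]]'
python3 - <<'E'
from h import *
o=[]
for n,(v,u) in(("top",(170,310)),("side",(200,260))):
    I,D=eyes.camera(n);np.savez(f"{n}1.npz",I=I,D=D)
    o.append(cv2.resize(I[v:v+80,u:u+100],(400,320),interpolation=cv2.INTER_CUBIC))
cv2.imwrite("pics/c1.png",np.hstack(o)[...,::-1])
E
```

```text
time: 3.6
tool_pos: [481.5, -169.7, 63.4]
tcp_rot: [-0.001, 3.141, -0.001]
wrist_force: [0.2, -1.2, 0.1]
gripper_width: 0.3
gripper_force: 0.0
```

View pics/c1.png

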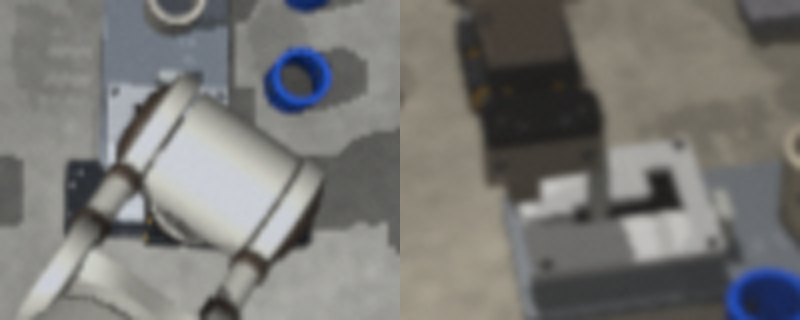

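Seen from the side, the shut fingers stand behind the pin and in line with the slot. Now I'll push +x gently.

```bash
python3 -m crank '[[[-1,-0.06,0.01,0,0],[-1,-0.06,0.01,0,0],[-1,-0.03,0,0,0],[-1,-0.03,0,0,0],[-1,-0.03,0,0,0]]]'; python3 -m crank '[[[-1,-0.03,0,0,0],[-1,-0.03,0,0,0]]]'; python3 -m crank '[[[-1,-0.03,0,0,0],[-1,-0.03,0,0,0]]]'; python3 -m crank '[[[-1,-0.03,0,0,0],[-1,-0.03,0,0,0]]]'
python3 - <<'E'
from h import *
I,D=eyes.camera("side");cv2.imwrite("pics/c2.png",cv2.resize(I[190:290,270:395],(750,600),interpolation=cv2.INTER_CUBIC)[...,::-1])
E
```

```text
time: 4.12
tool_pos: [502.4, -167.3, 62.8]
tcp_rot: [-0.001, 3.141, -0.0]
wrist_force: [0.3, 0.2, 0.2]
gripper_width: 0.3
gripper_force: 0.0
time: 4.28
tool_pos: [508.1, -167.2, 62.5]
tcp_rot: [0.001, -3.141, -0.0]
wrist_force: [-1.3, -0.1, -0.3]
gripper_width: 0.6
gripper_force: 0.0
time: 4.45
tool_pos: [513.5, -167.2, 62.5]
tcp_rot: [0.001, -3.14, -0.0]
wrist_force: [-2.9, -0.5, 1.3]
gripper_width: 0.2
gripper_force: 1.5
time: 4.62
tool_pos: [519.6, -167.3, 62.5]
tcp_rot: [0.001, -3.14, -0.0]
wrist_force: [-2.9, -0.7, 2.1]
gripper_width: 0.2
gripper_force: 1.5
```

View pics/c2.png

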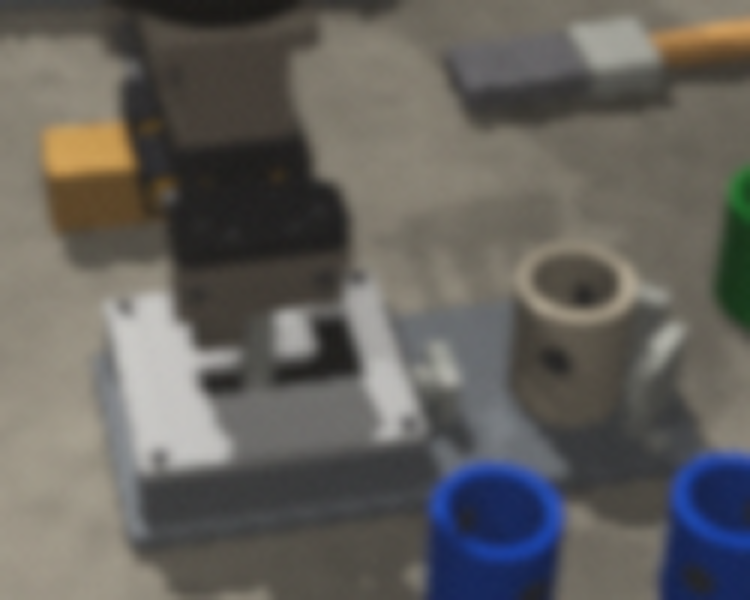

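The pin is moving with the fingertips at about 3 N, and the pad is approaching the sleeve. I'll keep pushing.

```bash
python3 -m crank '[[[-1,-0.03,0,0,0],[-1,-0.03,0,0,0],[-1,-0.03,0,0,0],[-1,-0.03,0,0,0]]]'; python3 -m crank '[[[-1,-0.03,0,0,0],[-1,-0.03,0,0,0],[-1,-0.03,0,0,0],[-1,-0.02,0,0,0]]]'; python3 -m crank '[[[-1,-0.02,0,0,0],[-1,-0.02,0,0,0]]]';python3 -m crank '[[[-1,-0.01,0,0,0],[-1,-0.01,0,0,0]]]'
```

```text
time: 5.0
tool_pos: [531.9, -167.3, 62.5]
tcp_rot: [0.001, -3.141, 0.0]
wrist_force: [-2.8, -1.4, -0.1]
gripper_width: 0.4
gripper_force: 1.5
time: 5.33
tool_pos: [543.2, -167.4, 62.5]
tcp_rot: [-0.001, 3.142, -0.0]
wrist_force: [-3.1, -2.0, -0.8]
gripper_width: 0.1
gripper_force: 1.4
time: 5.5
tool_pos: [546.8, -167.3, 62.5]
tcp_rot: [0.001, -3.141, 0.0]
wrist_force: [-4.8, -1.5, 0.0]
gripper_width: 0.4
gripper_force: 2.0
time: 5.67
tool_pos: [548.7, -167.2, 62.5]
tcp_rot: [0.001, -3.141, -0.0]
wrist_force: [-3.1, -1.6, -0.5]
gripper_width: 0.3
gripper_force: 1.9
```

```bash
python3 -m crank '[[[-1,-0.01,0,0,0],[-1,-0.01,0,0,0]]]'; python3 -m crank '[[[-1,-0.01,0,0,0],[-1,-0.01,0,0,0]]]'; python3 -m crank '[[[-1,-0.01,0,0,0]]]';python3 -m crank '[[[-1,-0.01,0,0,0]]]'
python3 - <<'E'
from h import *
I,D=eyes.camera("side");cv2.imwrite("pics/c3.png",cv2.resize(I[190:290,270:395],(750,600),interpolation=cv2.INTER_CUBIC)[...,::-1])
E
```

```text
time: 5.83
tool_pos: [550.7, -167.2, 62.5]
tcp_rot: [0.001, -3.141, -0.0]
wrist_force: [-3.4, -1.7, -0.1]
gripper_width: 0.3
gripper_force: 1.9
time: 6.0
tool_pos: [552.8, -167.2, 62.5]
tcp_rot: [0.001, -3.141, -0.0]
wrist_force: [-4.4, -1.7, -0.5]
gripper_width: 0.7
gripper_force: 1.9
time: 6.08
tool_pos: [553.8, -167.2, 62.5]
tcp_rot: [0.001, -3.141, -0.0]
wrist_force: [-4.5, -1.8, -0.2]
gripper_width: 0.3
gripper_force: 1.9
time: 6.17
tool_pos: [554.8, -167.2, 62.5]
tcp_rot: [0.001, -3.141, -0.0]
wrist_force: [-6.0, -2.1, -0.5]
gripper_width: 0.4
gripper_force: 3.1
```

View pics/c3.png

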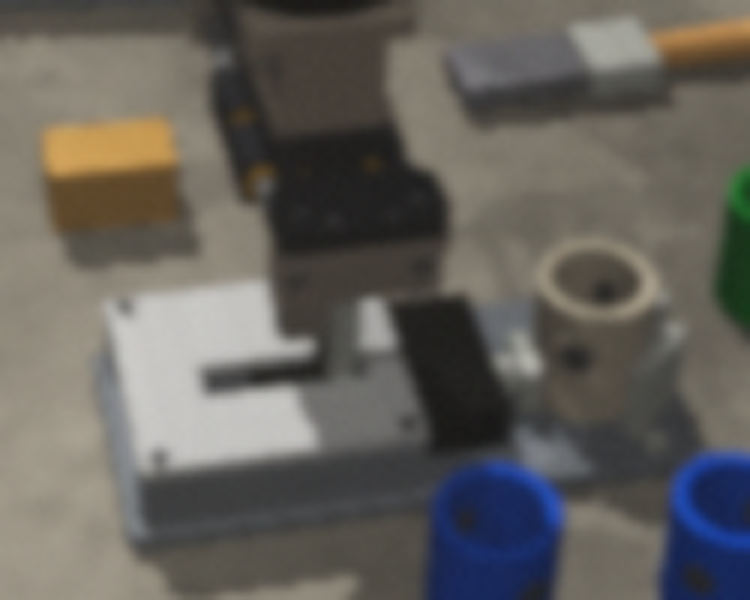

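The pin is almost at the slot's end and the pad is pressing the sleeve into the V. I'll creep in 1 mm steps until the stop shows in the force.

```bash
for i in 1 ; do python3 -m crank '[[[-1,-0.01,0,0,0]]]' | grep -E "pos|wrist"; done; python3 -m crank '[[[-1,0,0,0,0]]]'| grep -E "pos|wrist"; python3 -m crank '[[[-1,-0.01,0,0,0]]]'| grep -E "pos|wrist"; python3 -m crank '[[[-1,0,0,0,0]]]'| grep -E "pos|wrist"
```

```text
tool_pos: [554.9, -167.1, 62.4]
wrist_force: [-10.0, -1.3, 2.8]
tool_pos: [554.9, -167.1, 62.5]
wrist_force: [-7.1, -2.4, 1.1]
tool_pos: [555.1, -167.1, 62.4]
wrist_force: [-13.0, -1.4, 5.9]
tool_pos: [555.0, -167.0, 62.5]
wrist_force: [-10.9, -1.4, 4.7]
```

The stop shows at TCP x 555 with about 11 N, so the pin is at the corner (x about 572). I'll back off, go round to the pin's -y side, and push +y.

```bash
python3 -m crank '[[[-1,0.1,0,0,0],[-1,0.12,0,0,0],[-1,0.1,-0.15,0,0],[-1,0,-0.2,0,0],[-1,0,-0.05,0,0],[-1,-0.15,0,0,0],[-1,-0.2,0,0,0],[-1,-0.14,0,0,0],[-1,0,0,0,0],[-1,0,0,0,0]]]'
python3 - <<'E'
from h import *
o=[]
for n,(v,u) in(("top",(150,305)),("side",(200,280))):
    I,D=eyes.camera(n)
    o.append(cv2.resize(I[v:v+80,u:u+100],(400,320),interpolation=cv2.INTER_CUBIC))
cv2.imwrite("pics/c4.png",np.hstack(o)[...,::-1])
E
```

```text
time: 7.38
tool_pos: [574.9, -206.7, 62.9]
tcp_rot: [-0.002, 3.14, 0.0]
wrist_force: [-0.0, 0.1, 0.2]
gripper_width: 0.5
gripper_force: 0.0
```

View pics/c4.png

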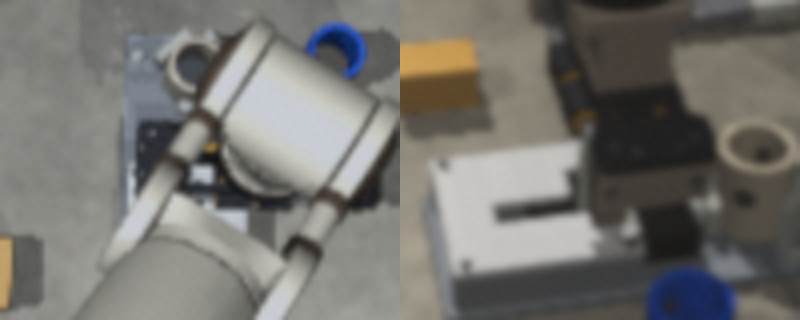

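The sleeve is seated and the fingers stand on the pin's -y side. Now I'll push +y.

```bash
python3 -m crank '[[[-1,0.02,0.04,0,0],[-1,0,0.03,0,0],[-1,0,0.03,0,0],[-1,0,0.02,0,0]]]'; python3 -m crank '[[[-1,0,0.02,0,0],[-1,0,0.02,0,0],[-1,0,0.02,0,0]]]'; python3 -m crank '[[[-1,0,0.02,0,0],[-1,0,0.02,0,0]]]';  python3 -m crank '[[[-1,0,0.02,0,0],[-1,0,0.02,0,0]]]'
```

```text
time: 7.82
tool_pos: [571.6, -194.7, 62.7]
tcp_rot: [0.001, -3.142, -0.0]
wrist_force: [1.0, -0.5, 0.7]
gripper_width: 0.5
gripper_force: 0.0
time: 8.07
tool_pos: [571.8, -189.5, 62.7]
tcp_rot: [-0.001, 3.142, -0.002]
wrist_force: [0.6, -3.1, -0.1]
gripper_width: 0.3
gripper_force: 1.1
time: 8.23
tool_pos: [571.9, -185.5, 62.7]
tcp_rot: [-0.001, 3.141, -0.001]
wrist_force: [-0.3, -3.0, -0.1]
gripper_width: 0.2
gripper_force: 1.2
time: 8.4
tool_pos: [571.9, -181.3, 62.7]
tcp_rot: [-0.001, 3.141, -0.001]
wrist_force: [-1.0, -2.8, -0.6]
gripper_width: 0.4
gripper_force: 1.2
```

```bash
python3 -m crank '[[[-1,0,0.02,0,0],[-1,0,0.02,0,0],[-1,0,0.02,0,0]]]'; python3 -m crank '[[[-1,0,0.01,0,0],[-1,0,0.01,0,0]]]';  python3 -m crank '[[[-1,0,0.01,0,0],[-1,0,0.01,0,0]]]';python3 -m crank '[[[-1,0,0.01,0,0]]]';python3 -m crank '[[[-1,0,0.01,0,0]]]'
```

```text
time: 8.65
tool_pos: [571.9, -175.1, 62.7]
tcp_rot: [-0.001, 3.141, -0.0]
wrist_force: [-0.5, -1.7, 0.7]
gripper_width: 0.5
gripper_force: 1.2
time: 8.82
tool_pos: [571.9, -173.0, 62.7]
tcp_rot: [-0.001, 3.141, -0.0]
wrist_force: [0.3, -2.1, -0.7]
gripper_width: 0.4
gripper_force: 1.1
time: 8.98
tool_pos: [571.9, -171.2, 62.7]
tcp_rot: [-0.001, 3.141, -0.0]
wrist_force: [0.0, -3.1, 0.1]
gripper_width: 0.6
gripper_force: 1.1
time: 9.07
tool_pos: [571.9, -170.2, 62.7]
tcp_rot: [-0.001, 3.141, -0.0]
wrist_force: [0.6, -2.0, -0.3]
gripper_width: 0.4
gripper_force: 1.1
time: 9.15
tool_pos: [571.9, -169.2, 62.7]
tcp_rot: [-0.001, 3.141, -0.0]
wrist_force: [0.3, -2.7, -0.2]
gripper_width: 0.4
gripper_force: 1.1
```

```bash
python3 -m crank '[[[-1,0,0.01,0,0]]]'|grep -E "pos|wrist"; python3 -m crank '[[[-1,0,0.01,0,0]]]'|grep -E "pos|wrist"; python3 -m crank '[[[-1,0,0.005,0,0]]]'|grep -E "pos|wrist"
```

```text
tool_pos: [571.9, -168.2, 62.7]
wrist_force: [0.6, -2.6, -0.3]
tool_pos: [572.0, -167.3, 62.7]
wrist_force: [1.1, -4.3, -0.1]
tool_pos: [572.0, -167.2, 62.7]
wrist_force: [1.3, -4.9, -1.5]
```

```bash
python3 -m crank '[[[-1,0,0.01,0,0]]]'|grep -E "pos|wrist"; python3 -m crank '[[[-1,0,0.01,0,0]]]'|grep -E "pos|wrist"; python3 -m crank '[[[-1,0,0,0,0],[-1,0,0,0,0]]]'|grep -E "pos|wrist"
```

```text
tool_pos: [572.0, -167.0, 62.8]
wrist_force: [0.7, -8.9, -2.5]
tool_pos: [572.0, -166.9, 62.8]
wrist_force: [1.0, -12.0, -3.2]
tool_pos: [572.0, -167.0, 62.8]
wrist_force: [1.8, -9.6, -1.6]
```

The end stop shows in the force. I'll back off to -y, lift clear, swing away and check.

```bash
python3 -m crank '[[[-1,0,-0.08,0,0],[-1,0,-0.15,0,0],[-1,0,-0.1,0,0],[-1,0,0,-0.2,0],[-1,0,0,-0.3,0],[-1,0,0,-0.3,0],[-1,0,0,-0.3,0],[-1,0.1,0,-0.1,0],[-1,0.25,0,0,0],[-1,0.3,0,0,0],[-1,0.3,0,0,0],[-1,0.3,0,0,0]]]'
python3 -m crank '[[[-1,0.2,-0.2,0,0],[-1,0,-0.3,0,0],[-1,0,-0.3,0,0],[-1,0,-0.3,0,0],[-1,0,-0.3,0,0],[-1,0,-0.2,0,0],[-1,0,-0.1,0,0],[-1,0,0,0,0],[-1,0,0,0,0]]]'
python3 - <<'E'
from h import *
o=[]
for n,(v,u) in(("top",(150,305)),("side",(210,280))):
    I,D=eyes.camera(n);np.savez(f"{n}9.npz",I=I,D=D)
    o.append(cv2.resize(I[v:v+80,u:u+100],(400,320),interpolation=cv2.INTER_CUBIC))
    if n=="top":
        P=cloud(n,D.astype(float))
        w=(P[...,2]>60)&(P[...,2]<95);w[:,:325]=0;w[:,375:]=0;w[:150]=0;w[235:]=0
        k,l,s,c=cv2.connectedComponentsWithStats(w.astype(np.uint8))
        for i in range(1,k):q=P[l==i];print(s[i],q.mean(0),(q.max(0)+q.min(0))/2)
cv2.imwrite("pics/c5.png",np.hstack(o)[...,::-1])
E
```

```text
time: 10.73
tool_pos: [445.5, -197.9, 182.5]
tcp_rot: [0.001, -3.141, -0.001]
wrist_force: [-0.5, -0.6, -0.6]
gripper_width: 0.3
gripper_force: 0.0
time: 11.48
tool_pos: [426.8, -367.4, 182.3]
tcp_rot: [-0.0, -3.141, -0.002]
wrist_force: [0.6, 0.2, 0.5]
gripper_width: 0.2
gripper_force: 0.0
[347 159  15  15  83] [ 678.44351793 -169.00820053   69.13541162] [ 678.2127045  -168.42261992   68.450204  ]
[345 195   4   5  17] [ 569.6560802  -144.02803432   85.92511266] [ 570.48733383 -143.71090545   79.71447495]
```

View pics/c5.png

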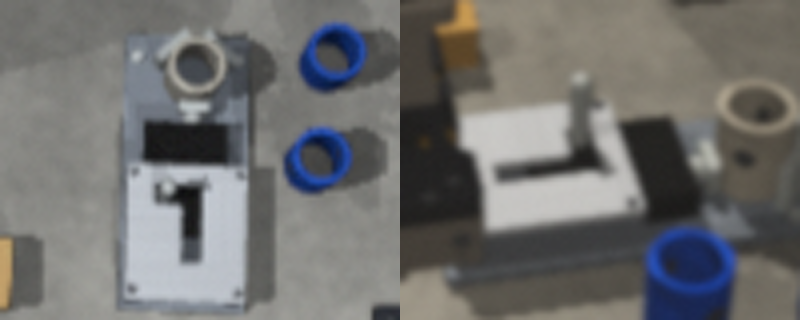

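The pin measures (570, -144), against an expected end point of (571, -144.5). The sleeve is seated in the V against the pad, and the robot is clear of everything.

```bash
python3 -c "from cell import robot; print(robot.sign_off())"
```

```text
the job is handed in; nothing more can be done
None
```

The job is handed in: on the loaded fixture the sleeve is seated in the V and the pin is locked at the end of the short leg, which I confirmed by camera and by feeling its stop; the robot only pushed the pin and took about 12 s.

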